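# Refit the contact block and the operating lever of a switch-disconnector

## Task

Finish reassembling the switch-disconnector on the bench: first pick up the ivory auxiliary contact block and press it into its socket on the switch's deck until it sits flush all round. Then pick up the operating lever, turn it so that its arm lies over the yellow pointer, thread its splined hub onto the shaft until it is fully home, and swing the lever round to the green OFF mark until the shaft meets its stop, ready for the padlock. Leave both parts in place and let go, with the other tools and parts on the bench left where they are.

Things in the scene. Friction and masses are not known exactly. Their poses are not given: they have to be found in the camera images.
- switch: Switch-disconnector, fixed: dark grey box 240 (y) x 160 (x) mm, copper lugs on its long sides, on a 310 x 230 x 10 mm aluminium plate. Origin: centre of the plate's underside, on the bench. x across it (away from the robot at yaw 0), y along it, z up; turned up to 0.3 rad. Level deck 85 mm above the bench; shaft axis at x 0, y +30 mm.
- socket (a point): Centre of the block's socket, on the deck's top face; axes as switch, y towards the shaft, whose axis is 102 mm away. Four 12.4 mm round holes, chamfered, 15 mm deep, at x +-24, y +-13 mm; between them a 26 x 22 mm slot with two sprung jaws that grip the block's tongue: the last 7 mm down take a push of about 6 to 12 N. Nothing else rises above the deck within 55 mm.
- block_mid (a point): Ivory auxiliary contact block, green top label: centre of its body, 70 (x) x 46 (y) x 40 mm (top 10 mm only 46 x 46). Under it four chamfered 10 mm studs, 12 mm long, at x +-24, y +-13, and a tongue 18 x 8 x 12 mm. Stands on its studs, this point 32 mm up. 0.18 kg. Fits either way round, x along the socket's x; seated, this point is 20 mm above socket.
- shaft_seat (a point): Shoulder of the shaft: on its upright axis, at the top of a 60 mm aluminium disc, 10 mm above the deck. Turns with the shaft; x along the yellow pointer (top level with the disc), z up. Above it six splines 5 mm wide, 27 mm over tips, 19 mm core, 26 mm high (top 4 mm slimmer as lead-in), one along the pointer, every 60 degrees, then a 17 mm plain nose up to 44 mm.
- shaft (a joint): Angle of the shaft, rad: 0 = OFF, pointer at the green mark, at its stop, along the switch's +y; grows counter-clockwise from above to 1.57 = ON (red mark, switch's -x). Starts in between and stays where left; about 0.25 N m turns it.
- pointer_tip (a point): Tip of the 9 mm wide yellow pointer, 58 mm from the shaft's axis.
- padlock_hole (a point): Hole in the fixed steel padlock bracket at the switch's +y end, 120 mm from the shaft's axis, under the lever eye's OFF place. The bracket is 30 mm wide, 88 to 141 mm from the axis, its top (this point) 20 mm above the deck, 8 mm below the seated arm.
- lever_hub (a point): Operating lever: middle of its steel hub, on the bore's axis, half-way up. x along the arm, z up. Hub 46 mm diameter, 34 mm high; bore with six splines to suit the shaft, one slot along the arm, about 1 mm play all round and 0.1 rad of turning play. Lies flat, hub down, this point 17 mm up. 0.38 kg, nearly all in the hub. Fully home, this point is 17 mm above shaft_seat.
- lever_arm (a point): Point on the lever's black arm 45 mm from the bore's axis, half-way up the arm, 26 mm above the hub's underside (9 mm above lever_hub). The arm is 22 mm wide, 16 mm thick, sides parallel to x, from 23 to 104 mm from the axis; red sleeve near its end, a yellow line at the hub.
- lever_eye (a point): Centre of the 12 mm padlock hole through the end of the lever's arm (26 mm wide, 14 mm thick there), 122 mm from the bore's axis.
- screwdriver_mid (a point): Red-handled screwdriver, 220 mm, to be left alone: its middle.
- wrench_mid (a point): Steel open-ended wrench, 200 mm, flat on the bench, to be left alone: its middle.
- hammer_mid (a point): Hammer with a wooden handle, 260 mm, to be left alone: its middle.
- can_mid (a point): Blue-labelled can, 66 mm diameter, 95 mm high, to be left alone: its middle.
- meter_mid (a point): Yellow hand-held meter, 150 x 78 x 38 mm, to be left alone: its middle.
- bearing_mid (a point): Steel bearing ring, 64 mm outside, 20 mm high, to be left alone: its middle.

How it is judged:
By the outcome, as a careful person would: the job done as asked, in the order asked, and still so for the second after the job is handed in, with the robot touching nothing.
It also fails if it takes over 61 s, if anything falls off the work surface, if the arm or the gripper's body presses on something with over 40 N, if the wrist force passes 120 N, or if a joint passes its speed limit or range.

## Robot

A 6-joint arm with a two-finger parallel gripper is mounted at the origin on the work surface. World frame = base frame: x ahead of the robot, y to its left, z up, the work surface at z = 0. Lengths are in mm, angles in rad, forces in N, time in s.
With the tool pointing down it reaches from about 375 to 900 mm from the base axis. Payload 3.1 kg.
Tool frame: the origin (TCP) lies at the very end of the fingers, on their centre line; the grasp point (between the pads) lies arm.pinch_z behind it (arm.pinch_z is the distance from the TCP to the grasp point, in mm); z points along the fingers, y is the line along which they close (so a half turn about z gives the same grasp; the last joint's range is limited). The gripper opens to 87 mm and grips with 3 to 60 N. Pads are 19 mm wide; open, the fingers measure 117 mm over their backs; the gripper's body (75 mm by 190 mm) begins 51 mm behind the grasp point.
Start: joints at [0.929, 0.527, 1.433, -0, 1.181, -0.178], TCP at [278.992, 559.249, 222.548] pointing down, gripper open.
Joint ranges: [-3.08, 3.08], [-0.75, 2.2], [0.22, 2.44], [-1.43, 4.57], [0, 2.65], [-2.85, 2.85]. Speed limits (rad/s): [2.79, 2.79, 3.14, 3.14, 3.14, 3.14].

## Interface

Orientations are given as a unit quaternion [x, y, z, w].
In Python, from workcell import arm gives the robot as it stands.
- The arm moves only by the tool move_arm, never from a script. Its argument "plan" is a list that holds one entry, the list of rows, each a list of 6 numbers: the shift along the tool's x, y, z in cm, then the turn, a rotation vector about the tool's x, y, z in degrees. In form: [[[dx, dy, dz, ax, ay, az], ...]]. A call has 1 to 8 rows; each row is the pose to reach, as a shift and turn from the pose commanded when the call began, along the tool's axes at that moment; what a row does not reach only later rows make up. A row lasts 1/12 s, in which the tool goes at most 41.7 mm and 7.16 degrees, less where a joint would pass 70% of its speed; a pose out of reach is approached as far as the arm can. A call with a gripper value outside its range is refused whole. "claw" is the opening in per cent of the stroke, from 0 (shut) to 100 (fully open), set as the call begins (left out, the last holds). The fingers move at their own pace and stop on an object; "grip_force" is the grip in N (left out, the last holds). Time passes only in rows, so rows that repeat a pose let the fingers close. It gives the time, the measured TCP pose, the force, the opening and the grip force at its end, in the units of the state.
- arm.observe(): the state, without advancing time (a new reading comes with each control period).
- arm.read_camera(name): name is "scene" or "top" or "wrist"; returns a dict with "frame" (384x512x3 uint8, blue, green, red), "camera_matrix" (3x3 intrinsics, pixels), "rvec" (rotation vector, rad) and "tvec" (3), from world to camera coordinates, as OpenCV has them; the wrist camera has in their place "T_tool_cam" (4x4, takes a point from camera to tool coordinates, whose origin is the TCP and whose axes are the flange's). Camera axes: x right, y down, z forward; pixel columns grow to the right and rows downward; lengths in mm; the calibration is good to about 2 mm. A picture is of the moment at which its call begins: read the wrist's pose just before it. There is no depth.
- arm.close_job(): hands the job in; it is judged then, once.
The state is a dict: "time_s": time; "q": joint angles; "qd": joint speeds; "tau": joint torques, N m; "tcp_pos": TCP position; "ee_rot": TCP orientation; "contact_force": force on the tool from outside, world axes, zero at the start; "wrist_torque": the same for the moment, N m; "width": finger opening in mm; "gripper_force": force on a finger pad.
Only numpy, scipy, OpenCV 4.12 (cv2) and the standard library are available. Lean on these libraries where they do the work, as an engineer would, in place of code of your own. Each camera call takes 0.05 s, during which the arm holds its last target. There are 200 camera calls.

## Working session

There is one attempt and no reset: what is moved stays moved. The work goes in short steps, Python scripts to look and compute and a tool call to move; the robot and the scene stay as the last step left them, time stands still between calls to the robot, and variables do not carry over. Pictures are saved under pics/ and viewed, at most 10 in all, crops included, and the job is handed in when it is done.

Besides the shell and the picture viewer there is one more tool, called after "Call:" as name(argument=value, ...), one argument or row to a line, values as JSON. move_arm: Moves the arm, as the interface text tells. Its arguments: {"type":"object","properties":{"plan":{"type":"array"},"claw":{"type":"number"},"grip_force":{"type":"number"}},"required":["plan"]}

```bash
ls; mkdir -p pics; cat > h.py <<'E'
import numpy as np, cv2
from workcell import arm
from scipy.spatial.transform import Rotation as R
def cam(name):
    s=arm.observe(); c=arm.read_camera(name); K=np.array(c["camera_matrix"],float)
    if name=="wrist":
        T=np.array(c["T_tool_cam"],float); A=np.eye(4); A[:3,:3]=R.from_quat(s["ee_rot"]).as_matrix(); A[:3,3]=s["tcp_pos"]
        W=A@T
    else:
        M=np.eye(4); M[:3,:3]=cv2.Rodrigues(np.array(c["rvec"],float))[0]; M[:3,3]=np.array(c["tvec"],float).ravel(); W=np.linalg.inv(M)
    return c["frame"],K,W
def ray(uv,K,W,z):
    uv=np.atleast_2d(uv).astype(float)
    d=(W[:3,:3]@np.linalg.inv(K)@np.c_[uv,np.ones(len(uv))].T).T
    o=W[:3,3]; return o+d*((z-o[2])/d[:,2])[:,None]
def proj(P,K,W):
    P=np.atleast_2d(P).astype(float); M=np.linalg.inv(W); q=(K@((M[:3,:3]@P.T)+M[:3,3:4])).T
    return q[:,:2]/q[:,2:]
def totool(dpos,s=None):
    s=s or arm.observe(); return R.from_quat(s["ee_rot"]).as_matrix().T@np.array(dpos)
E
python3 - <<'E'
from h import *
s=arm.observe(); print(s, arm.pinch_z)
for n in("top","scene","wrist"):
    f,K,W=cam(n); cv2.imwrite(f"pics/{n}0.png",f); print(n,K.round(1).tolist(),W.round(2).tolist())
    np.savez(f"{n}0.npz",f=f,K=K,W=W)
t=cv2.imread("pics/top0.png"); 
E
```

```text
pics
{'time_s': 0.0, 'q': array([ 9.29499679e-01,  5.28437288e-01,  1.43391796e+00, -4.59175062e-05,
        1.18140505e+00, -1.78523347e-01]), 'qd': array([-3.35285896e-04,  3.14536472e-04,  3.32863043e-06,  2.74410043e-04,
       -1.71625528e-03, -1.10859109e-03]), 'tau': array([ 6.09532599e-04, -4.40040600e+01, -1.76594442e+01,  6.33005239e-02,
        5.83419052e-02, -1.68574493e-04]), 'tcp_pos': array([278.56470079, 558.65455573, 221.58441068]), 'ee_rot': array([ 2.29318798e-01,  9.73350766e-01, -1.00249179e-03, -4.12458659e-04]), 'contact_force': array([ 0.56432462, -0.34938513,  0.48949911]), 'wrist_torque': array([ 0.01825094, -0.00646759, -0.01170798]), 'gripper_force': 0.0, 'width': 86.866519170083} 18.700000000000003
top [[361.3, 0.0, 254.0], [0.0, 361.3, 193.4], [0.0, 0.0, 1.0]] [[0.0, -1.0, 0.06, 557.5], [-1.0, -0.0, -0.01, 15.84], [0.01, -0.06, -1.0, 1238.62], [0.0, 0.0, 0.0, 1.0]]
scene [[428.1, 0.0, 262.2], [0.0, 428.1, 187.1], [0.0, 0.0, 1.0]] [[-0.67, 0.53, -0.52, 1508.98], [0.74, 0.46, -0.49, 815.21], [-0.02, -0.71, -0.7, 1253.37], [0.0, 0.0, 0.0, 1.0]]
wrist [[343.6, 0.0, 249.1], [0.0, 343.6, 191.1], [0.0, 0.0, 1.0]] [[0.45, 0.86, 0.23, 216.35], [0.9, -0.43, -0.12, 590.33], [-0.0, 0.26, -0.97, 383.4], [0.0, 0.0, 0.0, 1.0]]
```

```bash
python3 - <<'E'
import cv2
f=cv2.imread("pics/top0.png"); cv2.imwrite("pics/top0b.png",cv2.resize(f,(800,600),interpolation=cv2.INTER_CUBIC))
E
```

```text
(no output)
```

View pics/top0b.png

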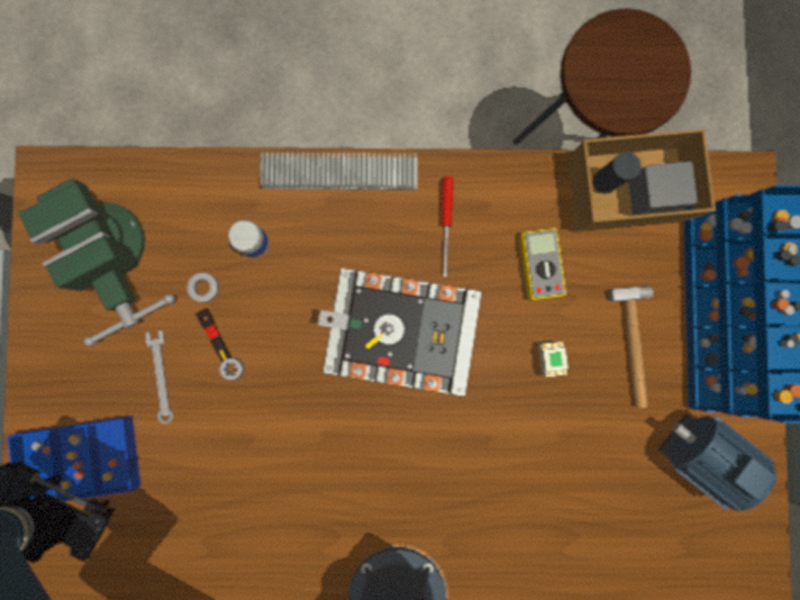

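View pics/scene0.png

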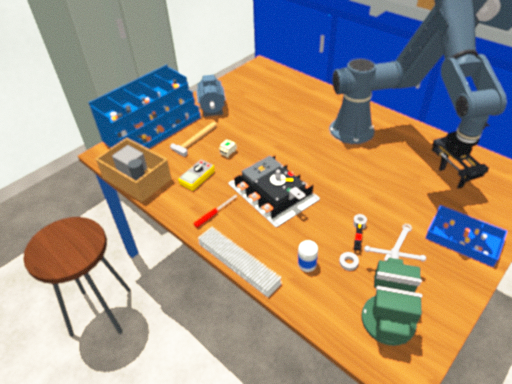

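The top view (at 1.5625x) shows the block's green label at (554,359), the lever hub at (231,369) with its arm running to (205,316), the shaft at (388,329), the pointer tip at (368,346), the socket at (438,336), and the bracket at (330,319). The scene view agrees.

```bash
python3 - <<'E'
from h import *
d=np.load("top0.npz"); K,W=d["K"],d["W"]; k=1.5625
def p(n,u,v,z): r=ray((u/k,v/k),K,W,z)[0]; print(n,r.round(0)); return r
b=p("block",556,359,52);h=p("hub",231,369,34);e=p("eye",205,316,30)
s=p("shaft",388,329,120);t=p("tip",368,346,95);so=p("socket",438,336,85);br=p("padlock",332,319,105)
a=lambda q,r:np.degrees(np.arctan2(r[1]-q[1],r[0]-q[0])).round(1)
print("lever",a(h,e),"pointer",a(s,t),"switch y",a(so,s),a(s,br))
E
```

```text
block [ 507. -332.   52.]
hub [484. 353.  34.]
eye [596. 411.  30.]
shaft [568.  21. 120.]
tip [534.  61.  95.]
socket [555. -81.  85.]
padlock [588. 133. 105.]
lever 27.6 pointer 130.3 switch y 82.4 80.0
```

Call:
move_arm(
  plan=[
    [[-25.5,-17.3,-2,0,0,57],[-25.5,-17.3,-2,0,0,57],[-25.5,-17.3,-2,0,0,57],[-25.5,-17.3,-2,0,0,57],[-25.5,-17.3,-2,0,0,57],[-25.5,-17.3,-2,0,0,57],[-25.5,-17.3,-2,0,0,57],[-25.5,-17.3,-2,0,0,57]],
  ],
)

```text
time_s: 0.82
tcp_pos: [432.1, 286.7, 242.8]
ee_rot: [0.669, 0.743, -0.0, 0.001]
contact_force: [-1.1, -0.4, -0.6]
width: 87.0
gripper_force: 0.0
```

```bash
cat >> h.py <<'E'
def yaw(s): m=R.from_quat(s["ee_rot"]).as_matrix(); return np.degrees(np.arctan2(m[1,1],m[0,1]))
def go(p,y):
    "print the move to TCP p with tool y at world angle y (deg)"
    s=arm.observe(); m=R.from_quat(s["ee_rot"]).as_matrix()
    a=np.radians(y); T=np.array([[-np.sin(a),np.cos(a),0],[np.cos(a),np.sin(a),0],[0,0,-1]]).T
    T=np.c_[np.cross([np.cos(a),np.sin(a),0],[0,0,-1]),[np.cos(a),np.sin(a),0],[0,0,-1]]
    rv=np.degrees(R.from_matrix(m.T@T).as_rotvec()); d=m.T@(np.array(p)-s["tcp_pos"])/10
    print("move",d.round(2).tolist(),rv.round(1).tolist(),"rows",max(np.linalg.norm(d)/4.17,np.linalg.norm(rv)/7.16).round(1))
def st():
    s=arm.observe(); print("t",round(s["time_s"],2),"tcp",s["tcp_pos"].round(1),"yaw",yaw(s).round(2),"F",s["contact_force"].round(1),"M",s["wrist_torque"].round(2),"w",round(s["width"],1),"gf",round(s["gripper_force"],1),"q",s["q"].round(2))
E
python3 - <<'E'
from h import *
st(); f,K,W=cam("wrist"); cv2.imwrite("pics/w1.png",f); np.savez("w1.npz",f=f,K=K,W=W); go([460,-60,250],-50); go([460,-230,200],-99)
E
```

```text
t 0.82 tcp [432.1 286.7 242.8] yaw 5.95 F [-1.1 -0.4 -0.6] M [-0.08 -0.03 -0.03] w 87.0 gf 0.0 q [ 0.37  0.36  1.67 -0.    1.11  0.27]
move [-34.69, -0.72, -0.63] [0.2, 0.1, 55.6] rows 8.3
move [-51.59, -2.4, 4.41] [0.2, -0.0, 104.6] rows 14.6
```

View pics/w1.png

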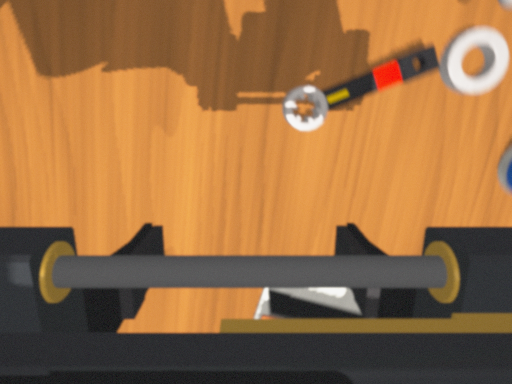

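The wrist view shows the lever hub at (306,108) and its eye at (419,62); the fingers hide rows below about 225. Next stop is over the switch, on the way to the block.

Call:
move_arm(
  plan=[
    [[-34.7,-0.7,-2.6,0,0,55.6],[-34.7,-0.7,-2.6,0,0,55.6],[-34.7,-0.7,-2.6,0,0,55.6],[-34.7,-0.7,-2.6,0,0,55.6],[-34.7,-0.7,-2.6,0,0,55.6],[-34.7,-0.7,-2.6,0,0,55.6],[-34.7,-0.7,-2.6,0,0,55.6],[-34.7,-0.7,-2.6,0,0,55.6]],
  ],
)

```text
time_s: 1.53
tcp_pos: [460.4, -41.8, 267.6]
ee_rot: [0.938, 0.347, 0.0, -0.0]
contact_force: [1.0, 0.9, -0.3]
width: 87.1
gripper_force: 0.0
```

```bash
python3 - <<'E'
from h import *
st(); f,K,W=cam("wrist"); cv2.imwrite("pics/w2.png",f); np.savez("w2.npz",f=f,K=K,W=W); go([430,-320,170],-99)
d=np.load("w1.npz"); h=ray((306,108),d["K"],d["W"],34)[0];e=ray((419,62),d["K"],d["W"],33)[0]; print(h,e,np.degrees(np.arctan2(*(e-h)[1::-1])),np.linalg.norm(e-h))
E
```

```text
t 1.53 tcp [460.4 -41.8 267.6] yaw -49.37 F [ 1.   0.9 -0.3] M [-0.07  0.07 -0.03] w 87.1 gf 0.0 q [-0.33  0.25  1.77  0.    1.13  0.53]
move [-19.95, 18.4, 10.03] [0.5, -0.1, 49.2] rows 6.9
[486.7526289  353.28389199  34.        ] [594.5149413  410.33914644  33.        ] 27.899189005031637 121.93858303435708
```

View pics/w2.png

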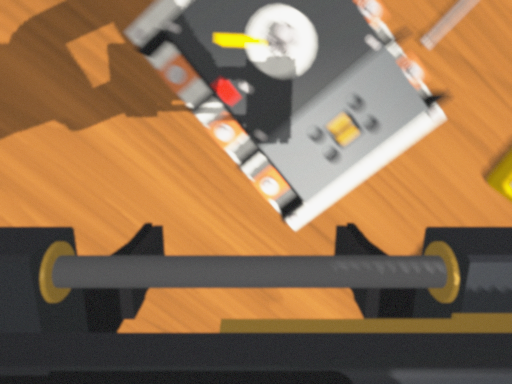

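The wrist view shows the four socket holes at (357,102), (372,123), (331,154), (316,133), the disc centre at (281,40), and the pointer tip at (213,40). Moving on to look at the block.

Call:
move_arm(
  plan=[
    [[-20,18.4,10,0,0,49.2],[-20,18.4,10,0,0,49.2],[-20,18.4,10,0,0,49.2],[-20,18.4,10,0,0,49.2],[-20,18.4,10,0,0,49.2],[-20,18.4,10,0,0,49.2],[-20,18.4,10,0,0,49.2],[-20,18.4,10,0,0,49.2]],
  ],
)

```text
time_s: 2.25
tcp_pos: [429.8, -316.6, 165.1]
ee_rot: [0.997, -0.076, 0.0, 0.001]
contact_force: [0.5, 0.4, 1.1]
width: 87.0
gripper_force: 0.0
```

```bash
python3 - <<'E'
from h import *
st(); f,K,W=cam("wrist"); cv2.imwrite("pics/w3.png",f); np.savez("w3.npz",f=f,K=K,W=W)
hsv=cv2.cvtColor(f,cv2.COLOR_BGR2HSV)
m=cv2.inRange(hsv,(40,90,60),(85,255,255)); c=max(cv2.findContours(m,0,2)[0],key=cv2.contourArea); g=cv2.minAreaRect(c); print("label",g)
p=ray(g[0],K,W,52)[0]; B=ray(cv2.boxPoints(g),K,W,52); print(p.round(1)); e=np.diff(B,axis=0); print(np.linalg.norm(e,axis=1).round(1),np.degrees(np.arctan2(e[:,1],e[:,0])).round(1))
d=np.load("w2.npz"); f2,K2,W2=d["f"],d["K"],d["W"]; gr=cv2.cvtColor(f2,6)
hs=[]
for u,v in [(357,102),(372,123),(331,154),(316,133)]:
    q=gr[v-9:v+10,u-9:u+10].astype(int); t=(q.min()+np.median(q))/2; n,l,s,ce=cv2.connectedComponentsWithStats((q<t).astype(np.uint8)); i=l[9,9]; print(i and (s[i,4],ce[i])); hs.append([u-9+ce[i][0],v-9+ce[i][1]])
H=ray(np.array(hs),K2,W2,85); print(np.array(hs).round(1),H.round(1),"ctr",H.mean(0).round(1)); 
for i in range(4): e=H[(i+1)%4]-H[i]; print(np.linalg.norm(e).round(1),np.degrees(np.arctan2(e[1],e[0])).round(1))
print(ray((281,40),K2,W2,95),ray((213,40),K2,W2,95))
E
```

```text
t 2.25 tcp [ 429.8 -316.6  165.1] yaw -98.72 F [0.5 0.4 1.1] M [-0.06  0.18 -0.01] w 87.0 gf 0.0 q [-0.84  0.48  1.72 -0.    0.93  0.88]
label ((250.31121826171875, 87.41702270507812), (39.35797119140625, 32.465492248535156), 75.0685806274414)
[ 509.2 -330.2   52. ]
[24.5 28.9 25.1] [ -84.5 -172.4   95.9]
(np.int32(40), array([10.575,  8.1  ]))
(np.int32(59), array([9.42372881, 9.81355932]))
(np.int32(74), array([10.48648649, 10.27027027]))
0
[[358.6 101.1]
 [372.4 123.8]
 [332.5 155.3]
 [315.6 132.3]] [[ 583.   -77.9   85. ]
 [ 576.6 -103.8   85. ]
 [ 528.5  -95.8   85. ]
 [ 534.1  -67.    85. ]] ctr [555.5 -86.1  85. ]
26.6 -103.8
48.7 170.6
29.3 79.1
50.1 -12.6
[[572.93021237  15.50674201  95.        ]] [[532.9827921   61.95689267  95.        ]]
```

View pics/w3.png

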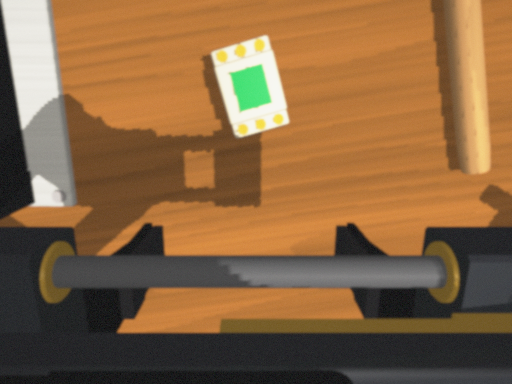

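The block is at centre (250,87), its ivory outline has corners near (212,50), (268,36), (289,124), (236,137).

```bash
python3 - <<'E'
from h import *
d=np.load("w3.npz"); f,K,W=d["f"],d["K"],d["W"]; hsv=cv2.cvtColor(f,cv2.COLOR_BGR2HSV)
m=cv2.inRange(hsv,(0,0,140),(179,110,255)); m[:,:150]=0; m[:,330:]=0; m[200:]=0
c=max(cv2.findContours(m,0,2)[0],key=cv2.contourArea); h=cv2.convexHull(c); P=ray(h[:,0,:],K,W,42)[:,:2].astype(np.float32)
r=cv2.minAreaRect(P); print(r)
yl=cv2.inRange(hsv,(18,130,120),(35,255,255)); yl[:,:150]=0; yl[:,330:]=0; yl[200:]=0
n,l,s,ce=cv2.connectedComponentsWithStats(yl); Y=np.array([ce[i] for i in range(1,n) if s[i,4]>20]); Q=ray(Y,K,W,42); print(Q.round(1),Q.mean(0))
go([509.2,-330,95],-83.5); go([509.2,-330,20],-83.5)
E
```

```text
((508.779296875, -330.5231628417969), (70.74138641357422, 48.75821304321289), 7.316526412963867)
[[ 539.7 -341.6   42. ]
 [ 537.8 -326.6   42. ]
 [ 536.1 -311.8   42. ]
 [ 482.1 -348.9   42. ]
 [ 480.2 -334.1   42. ]
 [ 478.4 -319.1   42. ]] [ 509.04646505 -330.3425476    42.        ]
move [8.13, 0.5, 7.07] [-0.0, 0.1, -15.0] rows 2.6
move [8.14, 0.51, 14.57] [-0.0, 0.1, -15.0] rows 4.0
```

Call:
move_arm(
  plan=[
    [[8.1,0.5,7.0,0,0,-15.9],[8.1,0.5,7.0,0,0,-15.9],[8.1,0.5,7.0,0,0,-15.9],[8.1,0.5,10.5,0,0,-15.9],[8.1,0.5,14.0,0,0,-15.9],[8.1,0.5,14.55,0,0,-15.9],[8.1,0.5,14.55,0,0,-15.9],[8.1,0.5,14.55,0,0,-15.9]],
  ],
  claw=100,
)

```text
time_s: 2.97
tcp_pos: [510.0, -326.2, 22.9]
ee_rot: [0.998, 0.067, 0.0, 0.0]
contact_force: [0.4, -0.4, 0.4]
width: 87.1
gripper_force: 0.0
```

```bash
python3 - <<'E'
from h import *
st(); go([509,-330.4,20],-82.8)
E
```

```text
t 2.97 tcp [ 510.  -326.2   22.9] yaw -82.31 F [ 0.4 -0.4  0.4] M [-0.08  0.15  0.  ] w 87.1 gf 0.0 q [-0.75  0.78  1.62  0.    0.75  0.68]
move [-0.15, 0.4, 0.29] [0.0, -0.0, 0.5] rows 0.1
```

Call:
move_arm(
  plan=[
    [[-0.1,0.4,0.25,0,0,0.5],[-0.1,0.4,0.25,0,0,0.5],[-0.1,0.4,0.25,0,0,0.5]],
  ],
)

```text
time_s: 3.22
tcp_pos: [509.8, -332.3, 21.4]
ee_rot: [0.998, 0.062, 0.001, 0.001]
contact_force: [-0.9, 0.7, -0.2]
width: 87.1
gripper_force: 0.0
```

```bash
python3 - <<'E'
from h import *
st(); go([509,-330.4,20],-82.8)
E
```

```text
t 3.22 tcp [ 509.8 -332.3   21.4] yaw -82.94 F [-0.9  0.7 -0.2] M [-0.04  0.17  0.01] w 87.1 gf 0.0 q [-0.76  0.78  1.61  0.    0.75  0.69]
move [-0.06, -0.2, 0.14] [0.2, -0.1, -0.1] rows 0.1
```

Call:
move_arm(
  plan=[
    [[-0.06,-0.2,0.14,0,0,0],[-0.06,-0.2,0.14,0,0,0],[-0.06,-0.2,0.14,0,0,0],[-0.06,-0.2,0.14,0,0,0],[-0.06,-0.2,0.14,0,0,0],[-0.06,-0.2,0.14,0,0,0],[-0.06,-0.2,0.14,0,0,0],[-0.06,-0.2,0.14,0,0,0]],
  ],
  claw=0,
  grip_force=45,
)

```text
time_s: 3.88
tcp_pos: [508.3, -329.5, 18.0]
ee_rot: [0.998, 0.062, 0.0, 0.0]
contact_force: [0.3, -0.9, 0.2]
width: 45.5
gripper_force: 45.0
```

```bash
python3 - <<'E'
from h import *
st(); go([465,-95,200],-98)
E
```

```text
t 3.88 tcp [ 508.3 -329.5   18. ] yaw -82.91 F [ 0.3 -0.9  0.2] M [-0.16  0.18  0.03] w 45.5 gf 45.0 q [-0.76  0.79  1.62 -0.    0.74  0.69]
move [-1.4, -23.8, -18.21] [0.0, -0.0, 15.1] rows 7.2
```

Call:
move_arm(
  plan=[
    [[0,0,-4,0,0,0],[0,0,-8,0,0,0],[-1.4,-23.8,-18.2,0,0,15.1],[-1.4,-23.8,-18.2,0,0,15.1],[-1.4,-23.8,-18.2,0,0,15.1],[-1.4,-23.8,-18.2,0,0,15.1],[-1.4,-23.8,-18.2,0,0,15.1],[-1.4,-23.8,-18.2,0,0,15.1]],
  ],
)

```text
time_s: 4.55
tcp_pos: [465.1, -101.2, 196.7]
ee_rot: [0.998, -0.07, -0.001, -0.0]
contact_force: [1.2, 0.2, -2.6]
width: 45.6
gripper_force: 45.0
```

Call:
move_arm(
  plan=[
    [[0,0,0,0,0,0],[0,0,0,0,0,0],[0,0,0,0,0,0],[0,0,0,0,0,0]],
  ],
)

```text
time_s: 4.88
tcp_pos: [466.7, -104.1, 195.9]
ee_rot: [0.998, -0.07, -0.0, 0.0]
contact_force: [0.2, -0.3, -1.7]
width: 45.7
gripper_force: 45.0
```

```bash
python3 - <<'E'
from h import *
st(); 
for i in range(2): f,K,W=cam("wrist"); st()
cv2.imwrite("pics/w4.png",f); np.savez("w4.npz",f=f,K=K,W=W)
E
```

```text
t 4.88 tcp [ 466.7 -104.1  195.9] yaw -98.07 F [ 0.2 -0.3 -1.7] M [-0.03  0.19 -0.02] w 45.7 gf 45.0 q [-0.45  0.37  1.82 -0.    0.95  1.26]
t 4.93 tcp [ 466.6 -104.3  195.8] yaw -98.1 F [ 0.2 -0.  -2.2] M [-0.07  0.15  0.  ] w 45.9 gf 45.0 q [-0.45  0.37  1.82 -0.    0.95  1.26]
t 4.98 tcp [ 466.6 -104.3  195.7] yaw -98.12 F [ 0.3 -0.3 -2.6] M [-0.1   0.13 -0.02] w 45.8 gf 45.0 q [-0.45  0.37  1.82 -0.    0.95  1.26]
```

View pics/w4.png

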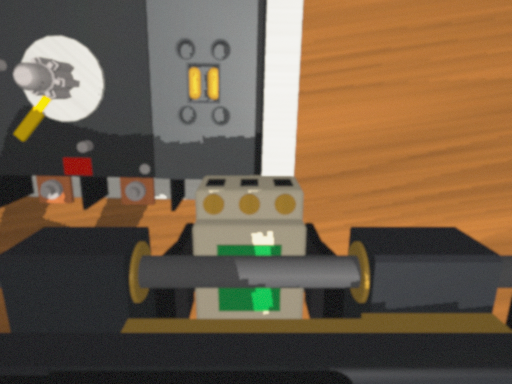

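The socket holes are clear at about (186,48), (220,48), (220,115), (187,115), and the held block's yellow screws are at (213,204), (249,204), (285,204).

```bash
python3 - <<'E'
from h import *
d=np.load("w4.npz"); f,K,W=d["f"],d["K"],d["W"]; gr=cv2.cvtColor(f,6); s=arm.observe(); tcp=s["tcp_pos"]
m=R.from_quat(s["ee_rot"]).as_matrix()
q=[]
for u,v in [(186,48),(220,48),(220,115),(187,115)]:
    w=cv2.resize(gr[v-14:v+15,u-14:u+15],None,fx=4,fy=4,interpolation=2)
    c=cv2.HoughCircles(w,cv2.HOUGH_GRADIENT,1,100,param1=60,param2=8,minRadius=24,maxRadius=44)
    c=c[0,0]; print(c); q.append([u-14+(c[0]+.5)/4-.5,v-14+(c[1]+.5)/4-.5])
H=ray(q,K,W,85); print(np.round(q,1)); C=H.mean(0); print("socket",C.round(1))
e1=H[1]-H[0]; e2=H[2]-H[3]; x1=H[0]-H[3]; x2=H[1]-H[2]
for e in(e1,e2,x1,x2): print(np.linalg.norm(e).round(1),np.degrees(np.arctan2(e[1],e[0])).round(1))
hsv=cv2.cvtColor(f,cv2.COLOR_BGR2HSV)
yl=cv2.inRange(hsv,(15,110,60),(35,255,255)); yl[:190]=0; yl[220:]=0; yl[:,:190]=0; yl[:,310:]=0
n,l,t,ce=cv2.connectedComponentsWithStats(yl); Y=np.array([ce[i] for i in range(1,n) if t[i,4]>40]); Q=ray(Y,K,W,tcp[2]+24); print(Y.round(1),((Q-tcp)@m).round(1))
D=ray((61,78),K,W,95)[0]; T=ray((22,133),K,W,95)[0]; print("disc",D,"dist",np.linalg.norm((D-C)[:2]),"angle",np.degrees(np.arctan2(*(D-C)[1::-1])),"pointer",np.degrees(np.arctan2(*(T-D)[1::-1])))
E
```

```text
[63.5 64.5 27.7]
[65.5 68.5 32.1]
[54.5 61.5 39.6]
[71.5 52.5 33. ]
[[187.5  49.8]
 [222.   50.8]
 [219.2 116. ]
 [190.5 113.8]]
socket [553.8 -83.   85. ]
25.5 -99.6
22.3 -102.4
46.2 -7.8
47.3 -11.8
[[213.  203.8]
 [248.9 203.8]
 [284.8 203.7]] [[ 29.7 -15.  -24. ]
 [ 29.7   0.1 -24. ]
 [ 29.8  15.1 -24. ]]
disc [571.45173106  18.66994694  95.        ] dist 103.19735343934208 angle 80.13784148941018 pointer 130.35241677665044
```

```bash
python3 - <<'E'
from h import *
d=np.load("w4.npz"); f,K,W=d["f"],d["K"],d["W"]; gr=cv2.cvtColor(f,6).astype(float)
q=[]
for u,v in [(186,48),(220,48),(220,115),(187,115)]:
    w=gr[v-12:v+13,u-12:u+13]; b=np.median(np.r_[w[0],w[-1],w[:,0],w[:,-1]]); print("bg",b,"row",w[12].astype(int).tolist())
    D=(np.abs(w-b)>12).astype(np.uint8); n,l,s,ce=cv2.connectedComponentsWithStats(D); i=1+s[1:,4].argmax(); x,y,W_,H_=s[i,:4]; print(s[i],ce[i]); q.append([u-12+x+(W_-1)/2,v-12+y+(H_-1)/2])
print(q)
H=ray(q,K,W,85); C=H.mean(0); print("socket",C.round(1))
for e in(H[1]-H[0],H[2]-H[3],H[0]-H[3],H[1]-H[2]): print(np.linalg.norm(e).round(1),np.degrees(np.arctan2(e[1],e[0])).round(1))
hsv=cv2.cvtColor(f,cv2.COLOR_BGR2HSV); y=cv2.inRange(hsv,(15,120,100),(35,255,255))[60:105,180:230]; yy,xx=np.nonzero(y); p=((xx.min()+xx.max())/2+180,(yy.min()+yy.max())/2+60); print("jaws",p,ray(p,K,W,85),ray(p,K,W,80))
# white plate edge right
g=gr[5:170,255:310]; pts=[(255+np.argmax(np.abs(np.diff(r))[25:])+25,5+i) for i,r in enumerate(g)]; vx=cv2.fitLine(np.array(pts[::3],np.float32),cv2.DIST_HUBER,0,.01,.01).ravel(); A=ray([vx[2:]+60*vx[:2],vx[2:]-60*vx[:2]],K,W,10); e=A[1]-A[0]; print("edge",np.degrees(np.arctan2(e[1],e[0])))
E
```

```text
bg 130.0 row [119, 112, 98, 88, 77, 79, 88, 110, 124, 128, 129, 131, 129, 130, 129, 126, 125, 110, 91, 85, 97, 113, 126, 130, 135]
[  1   2  21  22 279] [10.58422939 11.5483871 ]
bg 137.0 row [134, 130, 117, 102, 89, 82, 102, 117, 130, 135, 137, 138, 137, 137, 130, 117, 94, 85, 85, 82, 88, 97, 117, 133, 141]
[  2   2  21  23 295] [12.29491525 12.42711864]
bg 137.0 row [135, 129, 124, 111, 99, 96, 111, 128, 133, 139, 136, 139, 140, 139, 130, 113, 90, 78, 73, 78, 89, 103, 123, 135, 142]
[  2   3  21  20 256] [12.4921875 12.859375 ]
bg 128.0 row [123, 121, 115, 107, 89, 79, 81, 97, 115, 125, 129, 129, 130, 131, 128, 128, 121, 112, 95, 86, 90, 104, 122, 129, 132]
[  2   2  20  21 238] [11.56302521 12.32352941]
[[np.float64(185.0), np.float64(48.5)], [np.float64(220.0), np.float64(49.0)], [np.float64(220.0), np.float64(115.5)], [np.float64(186.5), np.float64(115.0)]]
socket [554.4 -81.6  85. ]
25.8 -98.8
26.0 -98.9
48.0 -9.4
48.0 -9.3
jaws (np.float64(203.5), np.float64(83.0)) [[554.14381913 -82.05078834  85.        ]] [[554.43487365 -81.45165993  80.        ]]
edge 170.846545487195
```

```bash
python3 - <<'E'
from h import *
go([553.7,-81.5,112],-99)
E
```

```text
move [8.31, -3.49, 8.36] [-0.0, 0.1, 0.9] rows 2.9
```

Call:
move_arm(
  plan=[
    [[8.3,-3.5,4,0,0,0.9],[8.3,-3.5,4,0,0,0.9],[8.3,-3.5,6.5,0,0,0.9],[8.3,-3.5,8.35,0,0,0.9],[8.3,-3.5,8.35,0,0,0.9],[8.3,-3.5,8.35,0,0,0.9],[8.3,-3.5,8.35,0,0,0.9],[8.3,-3.5,8.35,0,0,0.9]],
  ],
)

```text
time_s: 5.65
tcp_pos: [554.1, -81.0, 114.2]
ee_rot: [0.997, -0.078, 0.001, 0.0]
contact_force: [-0.6, -0.1, -1.5]
width: 45.8
gripper_force: 45.0
```

```bash
python3 - <<'E'
from h import *
st(); go([553.7,-81.5,104],-99)
E
```

```text
t 5.65 tcp [554.1 -81.  114.2] yaw -98.98 F [-0.6 -0.1 -1.5] M [ 0.01  0.17 -0.06] w 45.8 gf 45.0 q [-0.34  0.59  1.7  -0.    0.85  1.38]
move [-0.03, 0.05, 1.02] [0.0, -0.1, 0.0] rows 0.2
```

Call:
move_arm(
  plan=[
    [[0,0,0.4,0,0,0],[0,0,0.8,0,0,0],[0,0,1.1,0,0,0],[0,0,1.3,0,0,0],[0,0,1.5,0,0,0],[0,0,1.5,0,0,0]],
  ],
)

```text
time_s: 6.15
tcp_pos: [553.5, -80.7, 97.8]
ee_rot: [0.997, -0.077, 0.0, 0.001]
contact_force: [-0.8, -1.4, -2.3]
width: 45.6
gripper_force: 45.0
```

```bash
python3 - <<'E'
from h import *
st()
E
```

```text
t 6.15 tcp [553.5 -80.7  97.8] yaw -98.88 F [-0.8 -1.4 -2.3] M [-0.37  0.31  0.01] w 45.6 gf 45.0 q [-0.34  0.62  1.71 -0.    0.82  1.38]
```

Call:
move_arm(
  plan=[
    [[0,0.05,0.2,0,0,0],[0,0.05,0.4,0,0,0],[0,0.05,0.55,0,0,0],[0,0.05,0.7,0,0,0],[0,0.05,0.75,0,0,0],[0,0.05,0.75,0,0,0]],
  ],
)

```text
time_s: 6.65
tcp_pos: [554.4, -81.2, 91.6]
ee_rot: [0.997, -0.078, 0.001, 0.0]
contact_force: [-1.1, -1.4, 6.6]
width: 45.5
gripper_force: 45.0
```

```bash
python3 - <<'E'
from h import *
st()
E
```

```text
t 6.65 tcp [554.4 -81.2  91.6] yaw -98.91 F [-1.1 -1.4  6.6] M [-0.31  0.27 -0.03] w 45.5 gf 45.0 q [-0.34  0.63  1.71 -0.    0.8   1.38]
```

Push on until the force shows it has bottomed.

Call:
move_arm(
  plan=[
    [[0,0,0.1,0,0,0],[0,0,0.2,0,0,0],[0,0,0.2,0,0,0],[0,0,0.2,0,0,0]],
  ],
)

```text
time_s: 6.98
tcp_pos: [554.6, -81.2, 91.0]
ee_rot: [0.997, -0.078, 0.002, 0.001]
contact_force: [-3.7, -1.3, 13.5]
width: 45.8
gripper_force: 45.0
```

```bash
python3 - <<'E'
from h import *
st()
E
```

```text
t 6.98 tcp [554.6 -81.2  91. ] yaw -98.92 F [-3.7 -1.3 13.5] M [-0.01  0.77  0.05] w 45.8 gf 45.0 q [-0.34  0.63  1.71 -0.    0.8   1.38]
```

Call:
move_arm(
  plan=[
    [[0,0,0.15,0,0,0],[0,0,0.3,0,0,0],[0,0,0.3,0,0,0],[0,0,0.3,0,0,0]],
  ],
)

```text
time_s: 7.32
tcp_pos: [554.6, -81.2, 90.9]
ee_rot: [0.997, -0.078, 0.002, 0.001]
contact_force: [-8.4, -0.8, 33.3]
width: 45.4
gripper_force: 45.0
```

```bash
python3 - <<'E'
from h import *
st()
E
```

```text
t 7.32 tcp [554.6 -81.2  90.9] yaw -98.91 F [-8.4 -0.8 33.3] M [ 0.42  1.62 -0.02] w 45.4 gf 45.0 q [-0.34  0.63  1.71 -0.    0.8   1.38]
```

Call:
move_arm(
  plan=[
    [[0,0,-0.4,0,0,0],[0,0,-0.4,0,0,0]],
  ],
)

```text
time_s: 7.48
tcp_pos: [554.5, -81.1, 91.0]
ee_rot: [0.997, -0.078, 0.002, 0.001]
contact_force: [-0.7, -2.3, 9.7]
width: 45.4
gripper_force: 45.0
```

Call:
move_arm(
  plan=[
    [[0,0,0,0,0,0],[0,0,0,0,0,0],[0,0,0,0,0,0],[0,0,-2,0,0,0],[0,0,-5,0,0,0],[0,0,-8,0,0,0],[-9,0,-11,0,0,0],[-9,0,-11,0,0,0]],
  ],
  claw=75,
)

```text
time_s: 8.15
tcp_pos: [477.1, -69.0, 196.7]
ee_rot: [0.997, -0.077, 0.002, 0.0]
contact_force: [0.1, -0.1, -0.8]
width: 65.1
gripper_force: 0.0
```

Call:
move_arm(
  plan=[
    [[-1,0,0,0,0,0],[-1,0,0,0,0,0],[-1,0,0,0,0,0],[-1,0,0,0,0,0]],
  ],
)

```text
time_s: 8.48
tcp_pos: [467.2, -67.4, 195.5]
ee_rot: [0.997, -0.078, 0.001, 0.0]
contact_force: [0.8, -0.8, -1.3]
width: 65.2
gripper_force: 0.0
```

```bash
python3 - <<'E'
from h import *
st(); f,K,W=cam("wrist"); cv2.imwrite("pics/w5.png",f); np.savez("w5.npz",f=f,K=K,W=W)
go([484,353,210],-62)
E
```

```text
t 8.48 tcp [467.2 -67.4 195.5] yaw -98.93 F [ 0.8 -0.8 -1.3] M [-0.06  0.13 -0.01] w 65.2 gf 0.0 q [-0.38  0.36  1.84  0.    0.94  1.35]
move [-4.86, -41.79, -1.48] [0.0, -0.1, -36.9] rows 10.1
```

View pics/w5.png

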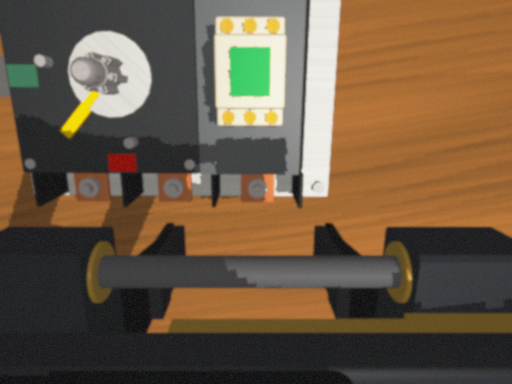

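The block sits level in its socket at (250,70). The disc is at (110,73) and the pointer tip at (67,132). I'll check the flushness and measure the shaft from this picture.

```bash
python3 - <<'E'
from h import *
d=np.load("w5.npz"); f,K,W=d["f"],d["K"],d["W"]; hsv=cv2.cvtColor(f,cv2.COLOR_BGR2HSV)
yl=cv2.inRange(hsv,(15,110,90),(35,255,255)); yl[140:]=0
n,l,t,ce=cv2.connectedComponentsWithStats(yl); Y=np.array([ce[i] for i in range(1,n) if t[i,4]>30 and ce[i][0]>200]); Y=Y[Y[:,1].argsort()]
for r in(Y[:3],Y[3:]):
    r=r[r[:,0].argsort()]; Q=ray(r,K,W,115); print("screws",Q.round(1).tolist(),"pitch 15?",np.linalg.norm(Q[2]-Q[0])/2)
Q=ray(Y,K,W,115); print("block ctr",Q.mean(0).round(1), "len 58?",np.linalg.norm(Q[:3].mean(0)-Q[3:].mean(0)))
m=cv2.inRange(hsv,(0,0,150),(179,50,255)); m[:,:60]=0;m[:,160:]=0;m[140:]=0
c=max(cv2.findContours(m,0,2)[0],key=cv2.contourArea); h=cv2.convexHull(c); e=cv2.fitEllipse(h); print("ell",e)
D=ray(e[0],K,W,95)[0]; hp=ray(h[:,0],K,W,95); (cx,cy),r=cv2.minEnclosingCircle(hp[:,:2].astype(np.float32)); print("disc",D.round(1),(round(cx,1),round(cy,1)),r)
P=yl.copy(); P[:,200:]=0; c=max(cv2.findContours(P,0,2)[0],key=cv2.contourArea); q=ray(c[:,0],K,W,95)[:,:2].astype(np.float32); rr=cv2.minAreaRect(q); vx=cv2.fitLine(q,2,0,.01,.01).ravel(); print("pointer",rr,"dir",np.degrees(np.arctan2(vx[1],vx[0])), "ctr-dir",np.degrees(np.arctan2(rr[0][1]-D[1],rr[0][0]-D[0])))
E
```

```text
screws [[580.8, -188.3, 115.0], [575.1, -226.0, 115.0], [571.5, -248.8, 115.0]] pitch 15? 30.61083846185989
screws [[586.1, -71.2, 115.0], [528.7, -62.3, 115.0], [526.5, -77.0, 115.0], [583.8, -86.0, 115.0], [524.1, -91.8, 115.0], [581.6, -100.9, 115.0], [565.0, -145.3, 115.0], [503.6, -141.7, 115.0], [581.2, -149.6, 115.0], [570.0, -151.4, 115.0], [545.5, -150.9, 115.0], [558.1, -152.2, 115.0], [508.7, -149.8, 115.0], [565.9, -157.6, 115.0], [512.5, -154.7, 115.0], [501.6, -154.7, 115.0], [582.4, -161.8, 115.0], [561.5, -163.7, 115.0], [545.3, -162.9, 115.0], [570.8, -166.2, 115.0], [527.9, -165.1, 115.0], [556.5, -168.0, 115.0], [537.5, -169.5, 115.0], [515.5, -169.7, 115.0], [502.2, -169.7, 115.0], [577.0, -174.3, 115.0], [562.3, -174.2, 115.0], [554.5, -175.9, 115.0], [532.8, -181.7, 115.0], [566.7, -183.7, 115.0], [507.1, -182.4, 115.0], [549.3, -184.8, 115.0], [536.3, -193.8, 115.0], [510.9, -193.6, 115.0], [524.5, -195.0, 115.0], [570.8, -203.8, 115.0], [509.5, -207.6, 115.0], [541.3, -211.8, 115.0], [530.4, -211.9, 115.0], [531.3, -218.2, 115.0], [505.6, -221.7, 115.0], [537.8, -226.9, 115.0], [507.0, -230.2, 115.0], [567.1, -230.2, 115.0], [555.5, -231.0, 115.0], [543.6, -249.5, 115.0], [499.0, -253.0, 115.0]] pitch 15? 29.961172150371368
block ctr [ 543.8 -173.8  115. ] len 58? 60.672341272753926
ell ((109.3838119506836, 73.83303833007812), (79.91159057617188, 89.2201919555664), 145.3411407470703)
disc [571.4  18.5  95. ] (570.5, 18.6) 30.000988006591797
pointer ((547.3439331054688, 47.221153259277344), (11.083332061767578, 42.33299255371094), 38.644405364990234) dir -50.34623 ctr-dir 129.94249702009728
```

Call:
move_arm(
  plan=[
    [[-12,-35,-1.5,0,0,-35],[-12,-35,-1.5,0,0,-35],[-12,-35,-1.5,0,0,-35],[-12,-35,-1.5,0,0,-35],[-12,-35,-1.5,0,0,-35],[-12,-35,-1.5,0,0,-35],[-12,-35,-1.5,0,0,-35],[-12,-35,-1.5,0,0,-35]],
  ],
  claw=100,
)

```text
time_s: 9.2
tcp_pos: [408.2, 263.8, 208.7]
ee_rot: [0.974, 0.226, 0.0, -0.0]
contact_force: [1.7, -0.1, 0.4]
width: 86.8
gripper_force: 0.0
```

```bash
python3 - <<'E'
from h import *
st(); go([418,318,170],-62)
E
```

```text
t 9.2 tcp [408.2 263.8 208.7] yaw -63.91 F [ 1.7 -0.1  0.4] M [-0.09  0.1  -0.02] w 86.8 gf 0.0 q [0.34 0.36 1.79 0.   0.99 1.46]
move [3.26, -4.44, 3.87] [-0.0, -0.0, -1.9] rows 1.6
```

The six screws are at 15 mm pitch and 58 mm apart when cast at the seated height, so the block is flush. The shaft axis is at about (570.6, 18.8) and the pointer at 129.8°. Next, a close look at the lever.

Call:
move_arm(
  plan=[
    [[3.3,-4.4,3.8,0,0,-1.9],[3.3,-4.4,3.8,0,0,-1.9],[3.3,-4.4,3.8,0,0,-1.9],[3.3,-4.4,3.8,0,0,-1.9],[3.3,-4.4,3.8,0,0,-1.9],[3.3,-4.4,3.8,0,0,-1.9]],
  ],
)

```text
time_s: 9.7
tcp_pos: [418.4, 314.4, 171.5]
ee_rot: [0.97, 0.241, 0.0, 0.0]
contact_force: [-0.4, -0.5, 0.2]
width: 87.4
gripper_force: 0.0
```

```bash
python3 - <<'E'
from h import *
st(); f,K,W=cam("wrist"); cv2.imwrite("pics/w6.png",f); np.savez("w6.npz",f=f,K=K,W=W)
E
```

```text
t 9.7 tcp [418.4 314.4 171.5] yaw -62.09 F [-0.4 -0.5  0.2] M [-0.07  0.11  0.02] w 87.4 gf 0.0 q [ 0.43  0.46  1.74 -0.    0.94  1.51]
```

View pics/w6.png

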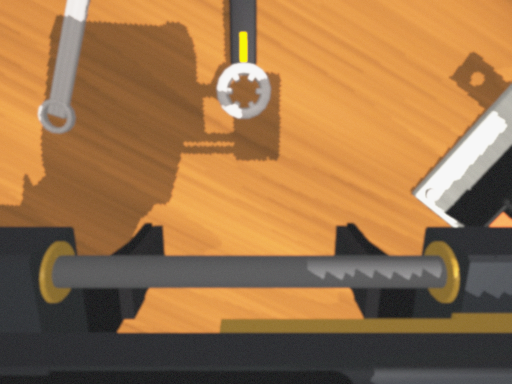

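The hub ring is at (244,90) and the arm points straight up the image with its yellow line at (243,47).

```bash
python3 - <<'E'
from h import *
d=np.load("w6.npz"); f,K,W=d["f"],d["K"],d["W"]; hsv=cv2.cvtColor(f,cv2.COLOR_BGR2HSV)
m=cv2.inRange(hsv,(0,0,110),(179,60,255)); m[:,:205]=0; m[:,285:]=0; m[:55]=0; m[130:]=0
c=max(cv2.findContours(m,0,2)[0],key=cv2.contourArea); h=cv2.convexHull(c); hp=ray(h[:,0],K,W,34)[:,:2].astype(np.float32); (cx,cy),r=cv2.minEnclosingCircle(hp); e=cv2.fitEllipse(h); E=ray(e[0],K,W,34)[0]
print("hub circ",cx,cy,r,"ell",e,E)
m=cv2.inRange(hsv,(0,0,0),(179,255,65)); m[48:]=0; m[:,:215]=0; m[:,275:]=0
rows=[]
for v in range(0,30):
    x=np.nonzero(m[v])[0]; rows.append([(x.min()+x.max())/2,v])
q=ray(rows,K,W,34)[:,:2].astype(np.float32); vx=cv2.fitLine(q,2,0,.01,.01).ravel(); print("arm",np.degrees(np.arctan2(vx[1],vx[0])),rows[0],rows[-1],"hub->arm",np.degrees(np.arctan2(q[0,1]-E[1],q[0,0]-E[0])))
y=cv2.inRange(hsv,(20,150,120),(35,255,255)); y[70:]=0; yy,xx=np.nonzero(y[:, 220:270]); p=ray((xx.mean()+220,yy.mean()),K,W,34)[0]; print("yellow",np.degrees(np.arctan2(p[1]-E[1],p[0]-E[0])))
E
```

```text
hub circ 486.136962890625 355.4825744628906 23.701467514038086 ell ((243.21717834472656, 89.5219497680664), (53.79025650024414, 57.72237014770508), 178.52064514160156) [486.5207817  354.91859232  34.        ]Traceback (most recent call last):
  File "<stdin>", line 9, in <module>
    return umr_minimum(a, axis, None, out, keepdims, initial, where)
ValueError: zero-size array to reduction operation minimum which has no identity
```

```bash
python3 - <<'E'
from h import *
d=np.load("w6.npz"); f,K,W=d["f"],d["K"],d["W"]; hsv=cv2.cvtColor(f,cv2.COLOR_BGR2HSV); g=f[:,:,2].astype(float)
E=np.array([486.4,355.1]); rows=[]
for v in range(2,30,3):
    r=np.diff(cv2.GaussianBlur(g[v:v+1],(5,1),0)[0]); a=222+r[222:243].argmin(); b=243+r[243:268].argmax(); rows.append([(a+b)/2+.5,v]); print(a,b,end='; ')
q=ray(rows,K,W,34)[:,:2].astype(np.float32); vx=cv2.fitLine(q,2,0,.01,.01).ravel(); print("arm",np.degrees(np.arctan2(vx[1],vx[0])),"hub->arm",np.degrees(np.arctan2(q[0,1]-E[1],q[0,0]-E[0])))
y=cv2.inRange(hsv,(20,150,120),(35,255,255)); y[70:]=0; yy,xx=np.nonzero(y[:, 220:270]); p=ray((xx.mean()+220,yy.mean()),K,W,34)[0]; print("yellow",np.degrees(np.arctan2(p[1]-E[1],p[0]-E[0])))
go([486.4,355.1,60],-62.1); go([486.4,355.1,8],-62.1)
E
```

```text
222 256; 223 256; 228 256; 223 256; 222 256; 223 256; 222 255; 223 255; 229 255; 229 256; arm 31.756554 hub->arm 30.06526924054312
yellow 27.805586451367
move [7.91, -0.43, 11.18] [0.0, -0.0, -0.0] rows 3.3
move [7.9, -0.44, 16.38] [0.0, -0.0, -0.0] rows 4.4
```

Call:
move_arm(
  plan=[
    [[7.9,-0.4,8,0,0,0],[7.9,-0.4,11.2,0,0,0],[7.9,-0.4,11.2,0,0,0],[7.9,-0.4,14.5,0,0,0],[7.9,-0.4,16.3,0,0,0],[7.9,-0.4,16.3,0,0,0],[7.9,-0.4,16.3,0,0,0],[7.9,-0.4,16.3,0,0,0]],
  ],
)

```text
time_s: 10.42
tcp_pos: [487.0, 355.6, 10.0]
ee_rot: [0.97, 0.241, 0.001, -0.0]
contact_force: [-0.5, 0.4, -0.0]
width: 86.7
gripper_force: 0.0
```

```bash
python3 - <<'E'
from h import *
st(); go([486.4,355.1,8],-62.1)
E
```

```text
t 10.42 tcp [487.  355.6  10. ] yaw -62.07 F [-0.5  0.4 -0. ] M [0.01 0.12 0.01] w 86.7 gf 0.0 q [ 0.45  0.8   1.63 -0.    0.72  1.53]
move [-0.08, 0.02, 0.2] [0.0, -0.2, 0.0] rows 0.1
```

Call:
move_arm(
  plan=[
    [[-0.05,0,0,0,0,0],[-0.05,0,0,0,0,0],[-0.05,0,0,0,0,0],[-0.05,0,0,0,0,0],[-0.05,0,0,0,0,0],[-0.05,0,0,0,0,0],[-0.05,0,0,0,0,0],[-0.05,0,0,0,0,0]],
  ],
  claw=0,
  grip_force=50,
)

```text
time_s: 11.08
tcp_pos: [485.3, 355.6, 8.3]
ee_rot: [0.97, 0.242, -0.0, 0.0]
contact_force: [-0.9, -0.2, 0.7]
width: 43.6
gripper_force: 50.0
```

```bash
python3 - <<'E'
from h import *
st(); go([500,60,230],40)
E
```

```text
t 11.08 tcp [485.3 355.6   8.3] yaw -62.01 F [-0.9 -0.2  0.7] M [-0.16  0.13 -0.01] w 43.6 gf 50.0 q [ 0.45  0.8   1.63 -0.    0.71  1.53]
move [-12.58, 26.79, -22.17] [0.0, 0.0, -102.0] rows 14.2
```

Call:
move_arm(
  plan=[
    [[0,0,-3,0,0,0],[0,0,-7,0,0,0],[0,0,-11,0,0,-7],[0,0,-15,0,0,-14],[-2.5,5.5,-19,0,0,-21],[-5,11,-22,0,0,-28],[-7.5,16,-22,0,0,-35],[-10,21,-22,0,0,-42]],
  ],
)

```text
time_s: 11.75
tcp_pos: [492.7, 207.8, 217.3]
ee_rot: [0.822, 0.57, 0.001, 0.0]
contact_force: [0.7, -0.4, -4.9]
width: 44.0
gripper_force: 50.0
```

```bash
python3 - <<'E'
from h import *
st(); go([490,40,230],39.8)
E
```

```text
t 11.75 tcp [492.7 207.8 217.3] yaw -20.48 F [ 0.7 -0.4 -4.9] M [-0.16  0.05 -0.02] w 44.0 gf 50.0 q [ 0.19  0.41  1.67 -0.    1.06  0.55]
move [-15.81, 5.62, -1.27] [0.1, 0.0, -60.3] rows 8.4
```

Call:
move_arm(
  plan=[
    [[-12,11,-1.3,0,0,-57],[-12,11,-1.3,0,0,-57],[-12,11,-1.3,0,0,-57],[-12,11,-1.3,0,0,-57],[-12,11,-1.3,0,0,-57],[-12,11,-1.3,0,0,-57],[-12,11,-1.3,0,0,-57],[-12,11,-1.3,0,0,-57]],
  ],
)

```text
time_s: 12.42
tcp_pos: [551.6, 57.0, 227.7]
ee_rot: [0.466, 0.885, -0.001, -0.002]
contact_force: [-0.5, 1.0, -4.7]
width: 43.5
gripper_force: 50.0
```

Call:
move_arm(
  plan=[
    [[0,0,0,0,0,-3],[0,0,0,0,0,-3],[0,0,0,0,0,-3],[0,0,0,0,0,-3]],
  ],
)

```text
time_s: 12.75
tcp_pos: [552.2, 57.7, 228.5]
ee_rot: [0.446, 0.895, -0.0, -0.001]
contact_force: [-0.1, 0.6, -4.5]
width: 43.6
gripper_force: 50.0
```

```bash
python3 - <<'E'
from h import *
st(); f,K,W=cam("wrist"); cv2.imwrite("pics/w7.png",f); np.savez("w7.npz",f=f,K=K,W=W); go([570.6,18.8,170],39.8)
E
```

```text
t 12.75 tcp [552.2  57.7 228.5] yaw 37.04 F [-0.1  0.6 -4.5] M [-0.04 -0.03  0.02] w 43.6 gf 50.0 q [-0.1   0.43  1.6  -0.    1.11 -0.74]
move [-4.21, -0.89, 5.87] [-0.0, -0.0, -2.7] rows 1.7
```

View pics/w7.png

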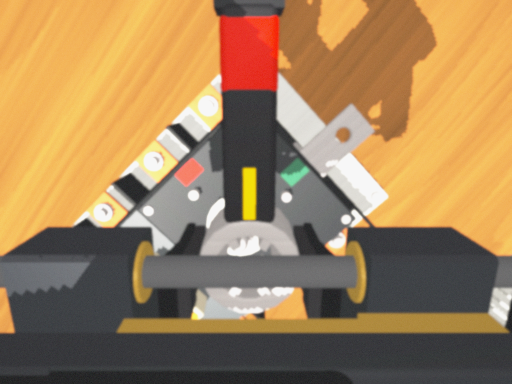

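The lever hangs straight along the tool's x axis (arm centred on column 249, yellow line at (249,193), hub around (250,263)).

```bash
python3 - <<'E'
from h import *
d=np.load("w6.npz"); f,K,W=d["f"],d["K"],d["W"]; hsv=cv2.cvtColor(f,cv2.COLOR_BGR2HSV); E=np.array([486.4,355.1])
y=cv2.inRange(hsv,(20,150,120),(35,255,255)); y[70:]=0; y[:,:220]=0; y[:,270:]=0; yy,xx=np.nonzero(y)
for v in (yy.min(),yy.mean(),yy.max()): p=ray((xx.mean(),v),K,W,34)[0]; print("w6 yellow dist",np.linalg.norm(p[:2]-E).round(2))
d=np.load("w7.npz"); f,K,W=d["f"],d["K"],d["W"]; hsv=cv2.cvtColor(f,cv2.COLOR_BGR2HSV); s=arm.observe(); m=R.from_quat(s["ee_rot"]).as_matrix(); t=s["tcp_pos"]; z=t[2]+25.7
y=cv2.inRange(hsv,(20,150,120),(35,255,255)); y[:150]=0; y[225:]=0; y[:,:230]=0; y[:,270:]=0; yy,xx=np.nonzero(y)
for v in (yy.min(),yy.mean(),yy.max()): print("w7 yellow tool",((ray((xx.mean(),v),K,W,z)[0]-t)@m).round(2))
g=f[:,:,2].astype(int)
for uv in [(250,314),(200,265),(299,265),(223,100),(276,100),(223,200),(276,200)]: print(uv,((ray(uv,K,W,z)[0]-t)@m).round(1))
E
```

```text
w6 yellow dist 45.0
w6 yellow dist 33.48
w6 yellow dist 22.41
w7 yellow tool [ 43.49   0.6  -25.67]
w7 yellow tool [ 32.78   0.6  -25.68]
w7 yellow tool [ 21.36   0.61 -25.68]
(250, 314) [-24.2   1.2 -25.7]
(200, 265) [  0.2 -20.6 -25.7]
(299, 265) [  0.2  22.4 -25.7]
(223, 100) [ 69.5  -9.3 -25.6]
(276, 100) [ 69.5  11.  -25.7]
(223, 200) [ 29.6 -10.1 -25.7]
(276, 200) [ 29.7  11.8 -25.7]
```

```bash
python3 - <<'E'
from h import *
go([569.9,19.1,155],39.8)
E
```

```text
move [-4.14, -0.92, 7.37] [-0.0, -0.0, -2.7] rows 2.0
```

Call:
move_arm(
  plan=[
    [[-4.1,-0.9,2,0,0,-2.7],[-4.1,-0.9,5,0,0,-2.7],[-4.1,-0.9,7.3,0,0,-2.7],[-4.1,-0.9,7.3,0,0,-2.7],[-4.1,-0.9,7.3,0,0,-2.7],[-4.1,-0.9,7.3,0,0,-2.7],[-4.1,-0.9,7.3,0,0,-2.7]],
  ],
)

```text
time_s: 13.38
tcp_pos: [571.8, 19.7, 158.1]
ee_rot: [0.424, 0.906, 0.001, 0.002]
contact_force: [0.0, -0.2, -3.2]
width: 44.0
gripper_force: 50.0
```

```bash
python3 - <<'E'
from h import *
st(); go([569.9,19.1,132],39.8)
E
```

```text
t 13.38 tcp [571.8  19.7 158.1] yaw 39.84 F [ 0.  -0.2 -3.2] M [-0.04 -0.11 -0.02] w 44.0 gf 50.0 q [-0.16  0.54  1.63  0.    0.97 -0.86]
move [0.08, -0.19, 2.61] [0.1, 0.2, 0.0] rows 0.6
```

Call:
move_arm(
  plan=[
    [[0,-0.1,0,0,0,0],[0,-0.1,0,0,0,0],[0,-0.1,0.7,0,0,0],[0,-0.1,1.4,0,0,0],[0,-0.1,2.0,0,0,0],[0,-0.1,2.4,0,0,0],[0,-0.1,2.4,0,0,0],[0,-0.1,2.4,0,0,0]],
  ],
)

```text
time_s: 14.05
tcp_pos: [569.2, 18.9, 131.5]
ee_rot: [0.424, 0.906, -0.0, -0.001]
contact_force: [-0.4, -0.6, -4.1]
width: 44.0
gripper_force: 50.0
```

```bash
python3 - <<'E'
from h import *
st(); go([569.9,19.1,124],39.8)
E
```

```text
t 14.05 tcp [569.2  18.9 131.5] yaw 39.81 F [-0.4 -0.6 -4.1] M [-0.08 -0.04 -0.01] w 44.0 gf 50.0 q [-0.16  0.58  1.66 -0.    0.91 -0.86]
move [-0.03, 0.07, 0.75] [-0.1, -0.1, 0.0] rows 0.2
```

Call:
move_arm(
  plan=[
    [[0,0.06,0.2,0,0,0],[0,0.06,0.4,0,0,0],[0,0.06,0.6,0,0,0],[0,0.06,0.8,0,0,0],[0,0.06,0.8,0,0,0],[0,0.06,0.8,0,0,0]],
  ],
)

```text
time_s: 14.55
tcp_pos: [569.7, 19.4, 124.0]
ee_rot: [0.424, 0.906, -0.0, -0.0]
contact_force: [-0.4, 0.7, -4.4]
width: 43.8
gripper_force: 50.0
```

```bash
python3 - <<'E'
from h import *
st()
E
```

```text
t 14.55 tcp [569.7  19.4 124. ] yaw 39.81 F [-0.4  0.7 -4.4] M [0.02 0.07 0.05] w 43.8 gf 50.0 q [-0.16  0.59  1.66  0.    0.89 -0.86]
```

Call:
move_arm(
  plan=[
    [[0,0,0.3,0,0,0],[0,0,0.6,0,0,0],[0,0,0.9,0,0,0],[0,0,1.2,0,0,0],[0,0,1.5,0,0,0],[0,0,1.7,0,0,0],[0,0,1.8,0,0,0],[0,0,1.8,0,0,0]],
  ],
)

```text
time_s: 15.22
tcp_pos: [569.7, 19.4, 105.7]
ee_rot: [0.424, 0.906, -0.0, -0.001]
contact_force: [-1.7, 1.2, -5.1]
width: 44.0
gripper_force: 50.0
```

```bash
python3 - <<'E'
from h import *
st()
E
```

```text
t 15.22 tcp [569.7  19.4 105.7] yaw 39.81 F [-1.7  1.2 -5.1] M [ 0.15  0.21 -0.01] w 44.0 gf 50.0 q [-0.16  0.61  1.67  0.    0.85 -0.86]
```

Call:
move_arm(
  plan=[
    [[0,0,0.15,0,0,0],[0,0,0.3,0,0,0],[0,0,0.4,0,0,0],[0,0,0.4,0,0,0],[0,0,0.4,0,0,0]],
  ],
)

```text
time_s: 15.63
tcp_pos: [569.8, 19.4, 103.2]
ee_rot: [0.424, 0.906, 0.0, -0.0]
contact_force: [-4.6, 1.8, 6.3]
width: 43.8
gripper_force: 50.0
```

```bash
python3 - <<'E'
from h import *
st()
E
```

```text
t 15.63 tcp [569.8  19.4 103.2] yaw 39.82 F [-4.6  1.8  6.3] M [ 0.32  0.82 -0.05] w 43.8 gf 50.0 q [-0.16  0.62  1.68  0.    0.85 -0.86]
```

Call:
move_arm(
  plan=[
    [[0,0.01,-0.08,0,0,5],[0,0.02,-0.08,0,0,11],[0.01,0.03,-0.08,0,0,17],[0.01,0.04,-0.08,0,0,23],[0.01,0.05,-0.08,0,0,29],[0.02,0.06,-0.08,0,0,35],[0.02,0.07,-0.08,0,0,41],[0.02,0.08,-0.08,0,0,44]],
  ],
)

```text
time_s: 16.3
tcp_pos: [569.6, 20.3, 103.2]
ee_rot: [0.733, 0.68, -0.001, -0.001]
contact_force: [-4.0, 2.8, 2.9]
width: 44.2
gripper_force: 50.0
```

```bash
python3 - <<'E'
from h import *
st()
E
```

```text
t 16.3 tcp [569.6  20.3 103.2] yaw -4.35 F [-4.   2.8  2.9] M [0.35 0.67 0.25] w 44.2 gf 50.0 q [-0.16  0.62  1.67 -0.    0.85 -0.08]
```

Call:
move_arm(
  plan=[
    [[0,0,0,0,0,2],[0,0,0,0,0,4],[0,0,0,0,0,6],[0,0,0,0,0,7],[0,0,0,0,0,7]],
  ],
)

```text
time_s: 16.72
tcp_pos: [569.8, 20.2, 103.2]
ee_rot: [0.773, 0.635, -0.0, -0.001]
contact_force: [-4.5, 2.3, 2.8]
width: 43.8
gripper_force: 50.0
```

```bash
python3 - <<'E'
from h import *
st()
E
```

```text
t 16.72 tcp [569.8  20.2 103.2] yaw -11.17 F [-4.5  2.3  2.8] M [0.34 0.78 0.15] w 43.8 gf 50.0 q [-0.16  0.62  1.67  0.    0.85  0.03]
```

Call:
move_arm(
  plan=[
    [[0,0,0,0,0,1.5],[0,0,0,0,0,3],[0,0,0,0,0,4],[0,0,0,0,0,4]],
  ],
)

```text
time_s: 17.05
tcp_pos: [569.8, 20.2, 103.2]
ee_rot: [0.794, 0.608, -0.0, -0.001]
contact_force: [-3.6, 2.8, 1.9]
width: 43.9
gripper_force: 50.0
```

```bash
python3 - <<'E'
from h import *
st()
E
```

```text
t 17.05 tcp [569.8  20.2 103.2] yaw -15.16 F [-3.6  2.8  1.9] M [0.31 0.81 0.2 ] w 43.9 gf 50.0 q [-0.16  0.62  1.67  0.    0.85  0.1 ]
```

```bash
cat > lev.py <<'E'
from h import *
st(); f,K,W=cam("wrist"); np.savez("w8.npz",f=f,K=K,W=W); cv2.imwrite("pics/w8.png",f); hsv=cv2.cvtColor(f,cv2.COLOR_BGR2HSV)
def big(m): n,l,s,c=cv2.connectedComponentsWithStats(m); i=1+s[1:,4].argmax(); return c[i],s[i]
y=cv2.inRange(hsv,(20,150,120),(35,255,255)); y[230:]=0; y[:140]=0
r=cv2.inRange(hsv,(0,170,90),(8,255,255))|cv2.inRange(hsv,(172,170,90),(179,255,255)); r[110:]=0
A=np.array([570.8,19.0])
for n,m in(("yellow",y),("red",r)):
    c,s=big(m); p=ray(c,K,W,129)[0]; print(n,c.round(1),s,p.round(1),"dist",np.linalg.norm(p[:2]-A).round(1),"angle",np.degrees(np.arctan2(*(p[:2]-A)[::-1])).round(1))
E
python3 lev.py
```

```text
t 17.05 tcp [569.8  20.2 103.2] yaw -15.16 F [-3.6  2.8  1.9] M [0.31 0.81 0.2 ] w 43.9 gf 50.0 q [-0.16  0.62  1.67  0.    0.85  0.1 ]
yellow [432.3 177.5] [ 408  140   45   85 2366] [653.2  39.2 129. ] dist 84.9 angle 13.8
red [248.3  53. ] [ 220   15   58   77 4188] [593.6 104.2 129. ] dist 88.2 angle 75.0
```

Call:
move_arm(
  plan=[
    [[0,0,0,0,0,1],[0,0,0,0,0,2],[0,0,0,0,0,3],[0,0,0,0,0,3]],
  ],
)

```text
time_s: 17.43
tcp_pos: [569.8, 20.2, 103.2]
ee_rot: [0.809, 0.587, -0.001, -0.0]
contact_force: [-3.9, 3.4, 2.4]
width: 43.9
gripper_force: 50.1
```

```bash
python3 lev.py
```

```text
t 17.43 tcp [569.8  20.2 103.2] yaw -18.06 F [-3.9  3.4  2.4] M [0.43 0.76 0.55] w 43.9 gf 50.1 q [-0.16  0.62  1.67 -0.    0.85  0.16]
yellow [433.5 172. ] [ 408  140   49   87 1799] [655.   37.2 129. ] dist 86.2 angle 12.2
red [247.6  53. ] [ 219   15   59   77 4192] [597.6 103.  129. ] dist 88.2 angle 72.3
```

Call:
move_arm(
  plan=[
    [[0,0,0,0,0,1],[0,0,0,0,0,1.5],[0,0,0,0,0,1.5]],
  ],
)

```text
time_s: 17.73
tcp_pos: [569.8, 20.2, 103.2]
ee_rot: [0.816, 0.578, -0.001, 0.0]
contact_force: [-4.6, 4.0, 1.8]
width: 43.9
gripper_force: 50.3
```

```bash
python3 lev.py
```

```text
t 17.73 tcp [569.8  20.2 103.2] yaw -19.36 F [-4.6  4.   1.8] M [0.45 0.74 1.18] w 43.9 gf 50.3 q [-0.16  0.62  1.67 -0.    0.85  0.18]
yellow [434.6 176. ] [ 407  140   53   89 2202] [655.5  33.5 129. ] dist 85.9 angle 9.7
red [246.3  53. ] [ 217   15   59   77 4198] [599.1 102.5 129. ] dist 88.2 angle 71.3
```

Call:
move_arm(
  plan=[
    [[0,0,0,0,0,-3],[0,0,0,0,0,-6],[0,0,0,0,0,-6],[0,0,0,0,0,-6]],
  ],
)

```text
time_s: 18.12
tcp_pos: [570.3, 20.0, 103.2]
ee_rot: [0.787, 0.617, -0.0, -0.0]
contact_force: [-3.7, 2.2, 3.1]
width: 43.9
gripper_force: 50.0
```

```bash
python3 lev.py
```

```text
t 18.12 tcp [570.3  20.  103.2] yaw -13.75 F [-3.7  2.2  3.1] M [0.35 0.74 0.11] w 43.9 gf 50.0 q [-0.16  0.62  1.67  0.    0.85  0.08]
yellow [431.1 178.7] [ 409  140   42   85 2407] [652.8  40.6 129. ] dist 84.8 angle 14.8
red [248.4  53. ] [ 220   15   58   77 4188] [592.  104.5 129. ] dist 88.1 angle 76.1
```

Call:
move_arm(
  plan=[
    [[0,0,0,0,0,-2],[0,0,0,0,0,-4],[0,0,0,0,0,-4.5],[0,0,0,0,0,-4.5]],
  ],
)

```text
time_s: 18.5
tcp_pos: [570.9, 20.0, 103.2]
ee_rot: [0.762, 0.648, 0.0, 0.0]
contact_force: [-2.6, 3.2, 3.3]
width: 43.8
gripper_force: 50.0
```

```bash
python3 lev.py; python3 -c "
from h import *
d=np.load('w8.npz'); print(ray((250,191),d['K'],d['W'],105))"
```

```text
t 18.5 tcp [570.9  20.  103.2] yaw -9.28 F [-2.6  3.2  3.3] M [ 0.41  0.59 -0.02] w 43.8 gf 50.0 q [-0.16  0.62  1.67  0.    0.85  0.  ]
yellow [429.7 179.6] [ 407  140   45   85 2360] [650.9  46.5 129. ] dist 84.7 angle 19.0
red [248.6  53. ] [ 220   15   59   77 4200] [586.  105.8 129. ] dist 88.1 angle 80.1
[[577.1427511   47.11711671 105.        ]]
```

Call:
move_arm(
  plan=[
    [[0,0,0,0,0,0],[0,0,0,0,0,0],[0,0,0,0,0,0],[0,0,-2,0,0,0],[0,0,-5,0,0,0],[0,0,-9,0,0,0],[0,0,-12,0,0,0],[0,0,-12,0,0,0]],
  ],
  claw=85,
)

```text
time_s: 19.22
tcp_pos: [575.9, 18.8, 230.0]
ee_rot: [0.762, 0.648, 0.005, 0.006]
contact_force: [1.4, -0.6, -0.4]
width: 73.2
gripper_force: 0.0
```

```bash
python3 - <<'E'
from h import *
st(); s=arm.observe(); m=R.from_quat(s["ee_rot"]).as_matrix(); d=np.load("w8.npz"); K=d["K"]; c=arm.read_camera("wrist"); T=np.array(c["T_tool_cam"])
t=np.array([575,45,110.])
for phi in(-35,35):
    r=R.from_rotvec([np.radians(phi),0,0]).as_matrix(); M=m@r
    pc=np.linalg.inv(K)@[250,110,1]*270; pt=T[:3,:3]@pc+T[:3,3]; p=t-M@pt; C=p+M@T[:3,3]
    print(phi,"tcp",p.round(0),"cam",C.round(0),"fingers dir",M[:,2].round(2),"shift cm",(m.T@(p-s["tcp_pos"])/10).round(1))
E
```

```text
t 19.22 tcp [575.9  18.8 230. ] yaw -9.2 F [ 1.4 -0.6 -0.4] M [-0.11  0.04  0.01] w 73.2 gf 0.0 q [-0.16  0.45  1.56 -0.    1.12 -0.  ]
-35 tcp [496.  -5. 202.] cam [415.  80. 334.] fingers dir [ 0.58 -0.09 -0.81] shift cm [-3.6 -7.5  2.6]
35 tcp [627. -26. 207.] cam [729.  29. 340.] fingers dir [-0.55  0.09 -0.83] shift cm [-3.6  5.8  2.4]
```

Call:
move_arm(
  plan=[
    [[-1,-2,-1,-7,0,0],[-2,-4,0,-14,0,0],[-3,-6,1,-21,0,0],[-3.6,-7.5,2,-28,0,0],[-3.6,-7.5,2.5,-35,0,0],[-3.6,-7.5,2.5,-35,0,0],[-3.6,-7.5,2.5,-35,0,0],[-3.6,-7.5,2.5,-35,0,0]],
  ],
)

```text
time_s: 19.93
tcp_pos: [502.3, 14.1, 202.6]
ee_rot: [0.724, 0.63, 0.204, 0.193]
contact_force: [0.6, 0.6, 0.4]
width: 73.9
gripper_force: 0.0
```

```bash
python3 - <<'E'
from h import *
st(); f,K,W=cam("wrist"); cv2.imwrite("pics/w9.png",f); np.savez("w9.npz",f=f,K=K,W=W)
cv2.imwrite("pics/w9b.png",cv2.resize(f[0:240,100:420],(800,600),interpolation=2))
E
```

```text
t 19.93 tcp [502.3  14.1 202.6] yaw -8.92 F [0.6 0.6 0.4] M [-0.04  0.36  0.03] w 73.9 gf 0.0 q [-0.27  0.29  2.19  0.84  0.17 -0.93]
```

View pics/w9b.png

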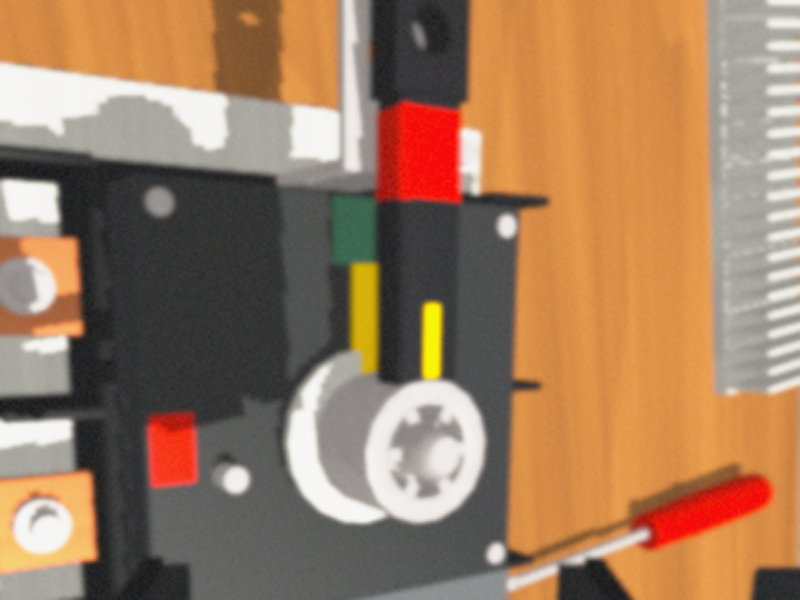

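The view shows the pointer under the arm with its tip at the green mark (crop (352,262)), the shaft's nose through the hub, and the eye above the bracket. A number for the pointer's angle:

```bash
python3 - <<'E'
from h import *
d=np.load("w9.npz"); f,K,W=d["f"],d["K"],d["W"]; hsv=cv2.cvtColor(f,cv2.COLOR_BGR2HSV)
y=cv2.inRange(hsv,(20,130,60),(35,255,255)); y[150:]=0;y[:100]=0; y[:,:230]=0; y[:,252:]=0
pts=[(np.nonzero(y[v])[0].min()-.5,v) for v in range(108,138)]; P=ray(pts,K,W,95); 
v=cv2.fitLine(P[:,:2].astype(np.float32),2,0,.01,.01).ravel(); print("left edge dir",np.degrees(np.arctan2(v[1],v[0]))%180,pts[0],pts[-1],P[0],P[-1])
A=np.array([570.8,19.0]); q=P[::5,:2]-A
for r in q: L=np.hypot(*r); print(L.round(1),(np.degrees(np.arctan2(r[1],r[0]))-np.degrees(np.arcsin(4.5/L))).round(1))
def hs(uv,z): return ray((100+uv[0]/2.5,uv[1]/2.5),K,W,z)[0].round(1)
e=hs((432,30),128); print("eye",e,np.degrees(np.arctan2(e[1]-A[1],e[0]-A[0])))
yl=cv2.inRange(hsv,(20,150,120),(35,255,255)); yl[160:]=0; yl[:115]=0; yl[:,:265]=0; yl[:,282:]=0; yy,xx=np.nonzero(yl); p=ray((xx.mean(),yy.mean()),K,W,129)[0]; h=hs((426,450),129); print("yellow",p,"hub top",h, np.degrees(np.arctan2(p[1]-h[1],p[0]-h[0])))
g=[hs(u,85.5) for u in((332,195),(332,265))]; print("green left edge",g)
E
```

```text
left edge dir 81.26088 (np.float64(239.5), 108) (np.float64(238.5), 137) [572.75319514  75.05296498  95.        ] [568.05035493  52.13245249  95.        ]
56.1 83.4
52.1 83.6
48.2 83.8
44.2 84.1
40.4 85.8
36.4 86.4
eye [591.  138.5 128. ] 80.40555265290972
yellow [577.83125375  52.80363354 129.        ] hub top [571.4  19.3 129. ] 79.13385614389051
green left edge [array([575.9,  99.2,  85.5]), array([572.2,  77.1,  85.5])]
```

Call:
move_arm(
  plan=[
    [[0,0,-3,0,0,0],[0,0,-5,0,0,0],[0,0,-5,0,0,0],[0,0,-5,0,0,0],[0,0,-5,0,0,0],[0,0,-5,0,0,0]],
  ],
)

```text
time_s: 20.48
tcp_pos: [476.6, 15.4, 244.9]
ee_rot: [0.724, 0.631, 0.204, 0.192]
contact_force: [-0.0, 0.8, -0.0]
width: 74.1
gripper_force: 0.0
```

```bash
python3 - <<'E'
from h import *
st(); print(arm.close_job())
E
```

```text
t 20.48 tcp [476.6  15.4 244.9] yaw -8.92 F [-0.   0.8 -0. ] M [-0.04  0.41 -0.03] w 74.1 gf 0.0 q [-0.29  0.15  2.18  0.5   0.29 -0.6 ]
the job is handed in; nothing more can be done
None
```

The job is handed in at 20.5 s: the block is flush in its socket and the lever is fully home. The shaft was turned to its OFF stop, the eye lies in line with the bracket hole, and both parts are released with the robot clear.

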